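# Roll a lying sample jar into the code reader's bay

## Robot

A 6-joint arm with a two-finger parallel gripper is mounted at the origin on the work surface. World frame = base frame: x ahead of the robot, y to its left, z up, the work surface at z = 0. Lengths are in mm, angles in rad, forces in N, time in s.
With the tool pointing down it reaches from about 275 to 750 mm from the base axis. Payload 10.2 kg.
Tool frame: the origin (TCP) lies at the very end of the fingers, on their centre line; the grasp point (between the pads) lies 19 mm behind it; x points along the fingers, y is the direction in which the jaws open and shut, and the axes are right-handed (so a half turn about x gives the same grasp; the last joint's range is limited). The gripper opens to 85 mm and grips with 20 to 120 N. Pads are 22 mm wide; open, the fingers measure 114 mm over their backs; the gripper's body (76 mm by 85 mm) begins 54 mm behind the grasp point. The pads swing forward as they close: fully open they stand 13 mm farther back than shut.
Start: joints at [0.969, 0.313, 1.498, -0, 1.331, -0.223], TCP at [194.161, 487.783, 231.294] pointing down, gripper open.
Joint ranges: [-2.94, 2.94], [-0.97, 2.17], [0.19, 2.56], [-1.23, 4.37], [0.02, 3.11], [-2.88, 2.88]. Speed limits (rad/s): [2.39, 2.39, 3.01, 3.14, 3.14, 3.14].

## Interface

Orientations are given as a unit quaternion [w, x, y, z].
In Python, from rig import ctrl, viewer, order gives the robot as it stands. The module is installed in compiled form; this text tells all that it offers.
- The arm moves only by the tool carry_out, never from a script. Its argument "deltas" is a list of rows, each a list of 7 numbers: the gripper command: -1 is fully open, 1 is shut, values between are in proportion, then the shift along the tool's x, y, z in mm, then the turn, a rotation vector about the tool's x, y, z in degrees. A call has exactly 5 rows; each row is the pose to reach, as a shift and turn from the pose commanded when the call began, along the tool's axes at that moment; what a row does not reach only later rows make up. A row lasts 1/8 s, in which the tool goes at most 62.5 mm and 10.7 degrees, less where a joint would pass 70% of its speed; a pose out of reach is approached as far as the arm can. A call with a gripper value outside its range is refused whole. The fingers move at their own pace and stop on an object; "newtons" is the grip in N (left out, the last holds). Time passes only in rows, so rows that repeat a pose let the fingers close, or fill a call up. It gives the time, the measured TCP pose, the force and the opening at its end, in the units of the state.
- ctrl.sense(): the state, without advancing time (a new reading comes with each control period).
- viewer.capture(name): name is "scene" or "side" or "wrist"; returns the picture (420x560x3 uint8, red, green, blue); there is no depth.
- viewer.calibration(name): a dict with "fx", "fy", "cx", "cy" (pixels), "xyz" and "attitude" of the camera in the world; the wrist camera has in their place "T_tool_cam" (4x4, takes a point from camera to tool coordinates, whose origin is the TCP and whose axes are the tool frame's). Camera axes: x right, y down, z forward; pixel columns grow to the right and rows downward; lengths in mm; the calibration is good to about 2 mm. A picture is of the moment at which its call begins: read the wrist's pose just before it. calibration takes no time and is no camera call.
- order.finish_job(): hands the job in, once; it reports no verdict.
The state is a dict: "time_s": time; "joints": joint angles; "dq": joint speeds; "tau": joint torques, N m; "eef_pos": TCP position; "ee_rot": TCP orientation; "force": force on the tool from outside, world axes, zero at the start; "wrist_torque": the same for the moment, N m; "grip_width": opening from 0.0 (shut) to 1.0 (fully open).
Only numpy, scipy, OpenCV 4.12 (cv2) and the standard library are available. Lean on these libraries where they do the work, as an engineer would, in place of code of your own. Each camera call takes 0.05 s, during which the arm holds its last target. There are 200 camera calls.

## Task

The labelled sample jar lies on its side on the rubber mat, short of the code reader. With the fingertips pushing gently on the upper half of the jar, roll it along the mat until it lies at rest between the two white lines in front of the reader, parallel to the lines, over neither of them and wholly on the mat. Do not grip, lift or slide the jar, and leave the tube rack, the small upright jar and the grey tray where they are.

Things in the scene. Friction and masses are not known exactly. Their poses are not given: they have to be found in the camera images.
- jar: Lying smooth white plastic cylinder, paper label, grey cap of the same width: 60 mm diameter, 100 mm long, 150-300 g. Origin mid-axis, 30 mm above the mat; x along the axis to the cap; y, z turn as it rolls. Starts 100-160 mm from the bay on its -y side, nearly parallel to the lines. Slippery (friction 0.25); a fingertip 10-16 mm above its axis rolls it smoothly, near the crown it may wedge. Let go at 100 mm/s it rolls on about 10 mm; struck in a rush it springs ahead.
- station: Fixed flat black rubber mat, 160 (its x) by 420 mm (its y), 4 mm thick; origin under its middle at bench height, z up. White lines 4 mm wide, along x, printed at y = 30 and 130 mm, bound the bay; the jar rolls towards +y. The fixed code reader, a white box 90 mm high, 65 mm wide, on a foot 70 by 90 mm, stands beyond the +x edge beside the bay, its foot 125 mm from the mat's long centre line.
- bay (a point): Middle of the bay: midway between the two white lines and between the mat's long edges, on the mat's upper face (4 mm above the bench). Axes as the mat's: x along the lines towards the reader, y the way to roll, z up.
- tube_rack: Bystander: white rack, 80 by 200 mm, with capped tubes to 104 mm high, loose, beyond the mat (its +x side). Origin under its middle.
- small_jar: Bystander: small closed jar, 44 mm in diameter, 70 mm high, standing upright, loose, on the robot's side of the mat. Origin under its middle.
- tip_tray: Bystander: open grey tray, 70 by 110 mm, 40 mm high, loose, on the robot's side of the mat. Origin under its middle.
Mind the look-alikes: they are no part of the job. Leave any blue look-alike of the jar alone.

How it is judged:
By the outcome, as a careful person would: the job done as asked, in the order asked, and still so for the second after the job is handed in, with the robot touching nothing.
It also fails if it takes over 35 s, if anything falls off the work surface, if the arm or the gripper's body presses on something with over 40 N, if the wrist force passes 120 N, or if a joint passes its speed limit or range.

## Working session

There is one attempt and no reset: what is moved stays moved. The work goes in short steps, Python scripts to look and compute and a tool call to move; the robot and the scene stay as the last step left them, time stands still between calls to the robot, and variables do not carry over. Pictures are saved under pics/ and viewed, about 8 in all and at most 12, crops included, and the job is handed in when it is done.

Besides the shell and the picture viewer there is one more tool, called after "Request:" as name(argument=value, ...) on one line, values as JSON. carry_out: Moves the arm, as the interface text tells. Its arguments: {"type":"object","properties":{"deltas":{"type":"array"},"newtons":{"type":"number"}},"required":["deltas"]}

```bash
mkdir -p pics; python3 - <<'E'
from rig import ctrl,viewer
import cv2,json
for n in("scene","side"):
    p=viewer.capture(n); cv2.imwrite(f"pics/{n}0.png",p[:,:,::-1]); print(n,viewer.calibration(n))
s=ctrl.sense(); print(s["time_s"],s["eef_pos"],s["ee_rot"],s["grip_width"])
E
```

```text
scene {'fx': 428.56810695349566, 'fy': 428.56810695349566, 'cx': 276.2454621374589, 'cy': 208.15571603017239, 'xyz': array([1159.24342308,  247.36845178,  473.0129145 ]), 'attitude': array([-0.25289027,  0.46311032,  0.74779042, -0.40297   ])}
side {'fx': 438.40740482376157, 'fy': 438.40740482376157, 'cx': 276.763458942498, 'cy': 215.39032003826907, 'xyz': array([ 198.88215873, -581.4762229 ,  509.52840601]), 'attitude': array([-0.45001698,  0.83956345, -0.27322427,  0.13403889])}
0.1 [194.04227221 487.58750066 230.80566016] [ 0.69429545  0.13278437  0.69461911 -0.13351562] 0.9963340156165357
```

View pics/scene0.png

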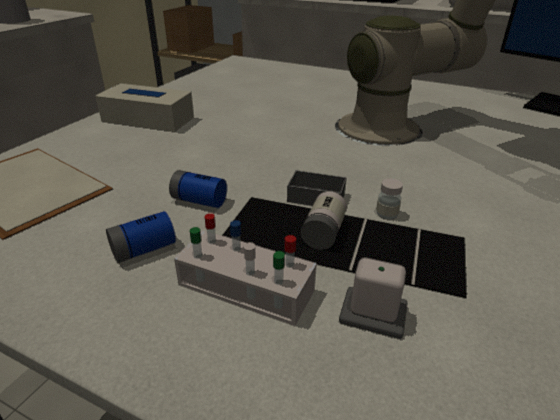

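View pics/side0.png

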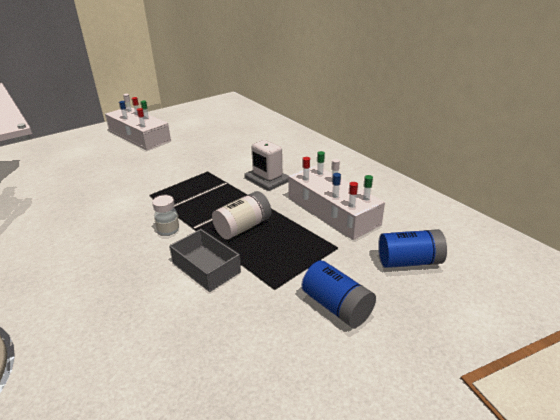

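White jar with the grey cap (scene (325,220), side (242,214)) is the target. The two blue jars (scene (142,237), (198,188)) are look-alikes. Next I check an enlarged crop and make a first mat fit.

```bash
cat > h.py <<'E'
import numpy as np,cv2
from scipy.spatial.transform import Rotation as R
from rig import ctrl,viewer
def cam(n):
    c=viewer.calibration(n); q=c["attitude"]; return c,R.from_quat([q[1],q[2],q[3],q[0]]).as_matrix(),np.array(c["xyz"])
def ray(n,px,z):
    c,M,t=cam(n); px=np.atleast_2d(px).astype(float)
    d=np.c_[(px[:,0]-c["cx"])/c["fx"],(px[:,1]-c["cy"])/c["fy"],np.ones(len(px))]@M.T
    return t+d*((z-t[2])/d[:,2])[:,None]
def proj(n,P):
    c,M,t=cam(n); p=(np.atleast_2d(P)-t)@M
    return np.c_[c["fx"]*p[:,0]/p[:,2]+c["cx"],c["fy"]*p[:,1]/p[:,2]+c["cy"]]
E
python3 - <<'E'
from h import *
np.set_printoptions(precision=1,suppress=True)
print(ray("scene",[(251,201),(465,248),(463,287),(226,236)],4)[:,:2])
print(ray("side",[(337,245),(208,172),(150,196),(276,282)],4)[:,:2])
a=cv2.imread("pics/scene0.png")[175:315,215:475]; b=cv2.imread("pics/side0.png")[150:290,130:390]
cv2.imwrite("pics/crop.png",np.vstack([cv2.resize(i,(520,280),interpolation=cv2.INTER_CUBIC) for i in(a,b)]))
E
```

```text
[[ 514.6 -126.5]
 [ 480.7  284.5]
 [ 585.9  292.7]
 [ 639.3 -108.9]]
[[ 657.1 -112.9]
 [ 600.8  290.8]
 [ 444.   269.9]
 [ 507.5 -127.1]]
```

View pics/crop.png

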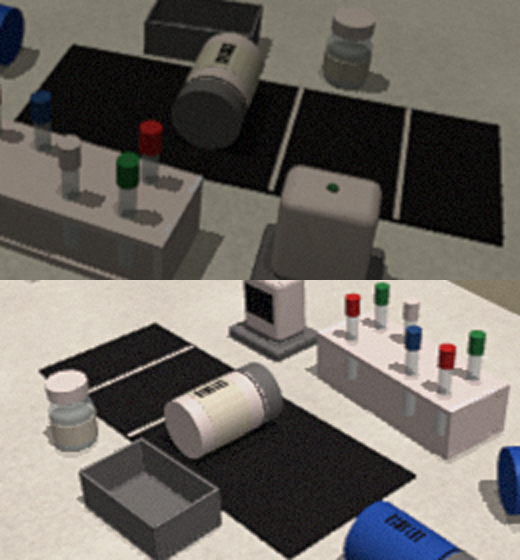

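```bash
cat >> h.py <<'E'
from scipy.optimize import least_squares
def tr(p,X):
    c,s=np.cos(p[2]),np.sin(p[2]); X=np.asarray(X,float); return np.c_[p[0]+c*X[:,0]-s*X[:,1],p[1]+s*X[:,0]+c*X[:,1],X[:,2]]
t=np.linspace(0,2*np.pi,60,endpoint=False)
CYL=np.vstack([np.c_[np.full(60,e),30*np.cos(t),34+30*np.sin(t)] for e in(-50,50)])
def bbox(n,p):
    q=proj(n,tr(p,CYL)); return np.r_[q.min(0),q.max(0)]
def fitjar(obs,p0=(560,30,0),bias={}):
    f=lambda p:np.concatenate([bbox(n,p)-o for n,o in obs.items()])
    r=least_squares(f,p0,loss="soft_l1",x_scale=[10,10,.1]); return r.x,f(r.x)
E
python3 - <<'E'
from h import *
np.set_printoptions(precision=2,suppress=True)
S=lambda a:np.array(a)/2+[215,175]
D=lambda a:(np.array(a)-[0,280])/2+[130,150]
C=[(-80,-210,4),(-80,210,4),(80,210,4),(80,-210,4)]
ob=[("scene",S([(72,45),(500,125),(502,241),(17,122)]),C),("side",D([(292,556),(40,370),(155,325),(413,475)]),C),
("scene",S([(302,88),(272,190),(409,110),(398,218)]),[(-80,30,4),(80,30,4),(-80,130,4),(80,130,4)]),
("side",D([(193,348)]),[(80,130,4)])]
f=lambda p:np.concatenate([(proj(n,tr(p,X))-px).ravel() for n,px,X in ob])
r=least_squares(f,[555,85,.1],loss="soft_l1",x_scale=[10,10,.1])
m=r.x;print("mat",m,np.degrees(m[2]));print(f(m))
bay=tr(m,[(0,80,4)])[0];print("bay",bay)
j,res=fitjar({"scene":np.r_[S([(174,33)])[0],S([(265,147)])[0]],"side":np.r_[D([(165,363)])[0],D([(282,457)])[0]]})
print("jar",j,np.degrees(j[2]),res)
c,s=np.cos(m[2]),np.sin(m[2]);W=np.array([[c,s],[-s,c]])
print("jar in mat",W@(j[:2]-m[:2]))
for nm,n,px,z in[("smalljar base","scene",S([(347,82)]),0),("smalljar base","side",D([(76,440)]),0),("tray top corners","scene",S([(157,3),(263,5),(257,40)]),40),("tray top","side",D([(142,440),(219,488),(155,528),(82,490)]),40),("rack top near","side",D([(318,335),(505,387),(447,410)]),50)]:
    print(nm,n,(W@(ray(n,px,z)[:,:2]-m[:2]).T).T)
s=ctrl.sense();q=s["ee_rot"];print(R.from_quat([q[1],q[2],q[3],q[0]]).as_matrix())
print(viewer.calibration("wrist"))
E
```

```text
mat [550.26  82.15   0.12] 6.993934566743645
[ 0.23 -1.73  0.08 -0.93  0.94  0.55 -5.85  3.64 -2.34 -0.28 -1.3  -1.2
 -0.15 -2.36  1.04 -1.17  0.17 -1.3  -0.89 -0.39  0.12 -2.1  -1.09 -0.18
  0.55 -2.33]
bay [540.52 161.56   4.  ]
jar [548.64  46.32   0.13] 7.162548613534987 [-0.66 -0.55 -0.39  0.29 -0.85 -1.58 -0.18 -0.48]
jar in mat [ -5.96 -35.37]
smalljar base scene [[-106.78   69.93]]
smalljar base side [[-118.98   62.21]]
tray top corners scene [[-126.78 -133.11]
 [-160.04  -28.26]
 [ -89.09  -19.72]]
tray top side [[ -99.39  -33.58]
 [ -91.73 -137.67]
 [-160.61 -141.93]
 [-177.77  -58.65]]
rack top near side [[ 140.03  -17.16]
 [ 197.61 -218.63]
 [ 126.59 -205.16]]
[[-0.    0.37  0.93]
 [-0.    0.93 -0.37]
 [-1.   -0.   -0.  ]]
{'fx': 347.5291327662151, 'fy': 347.5291327662151, 'cx': 275.7290473261861, 'cy': 212.33635916161, 'T_tool_cam': array([[  -0.  ,   -0.3 ,    0.95, -142.96],
       [   1.  ,   -0.  ,    0.  ,    1.82],
       [   0.  ,    0.95,    0.3 ,  -76.21],
       [   0.  ,    0.  ,    0.  ,    1.  ]])}
```

The task jar is the white one. It lies at mat (-6, -35), yaw within 0.2° of the lines, so it needs a roll of about 115 mm. I move in behind it with the fingers half open and the jaw axis along the jar.

Request:
carry_out(deltas=[[0, 0, -33, 52, 10, 0, 0], [0, 0, -66, 104, 20, 0, 0], [0, 0, -99, 156, 30, 0, 0], [0, 0, -132, 208, 40, 0, 0], [0, 0, -165, 260, 50, 0, 0]], newtons=20)

```text
time_s: 0.72
eef_pos: [375.4, 236.6, 231.2]
ee_rot: [0.572, 0.416, 0.572, -0.416]
force: [1.2, 1.1, -0.2]
grip_width: 0.505
```

Request:
carry_out(deltas=[[0, 0, 18.6, 59, 4, 0, 0], [0, 0, 37.2, 118, 8, 0, 0], [0, 0, 55.9, 177, 11.3, 0, 0], [0, 0, 74.5, 236, 11.3, 0, 0], [0, 20, 93.2, 295.4, 11.3, 0, 0]])

```text
time_s: 1.35
eef_pos: [555.8, -12.7, 212.8]
ee_rot: [0.53, 0.469, 0.529, -0.468]
force: [0.6, 1.6, 0.5]
grip_width: 0.502
```

Request:
carry_out(deltas=[[0, 30, 0, 0, 0, 0, 0], [0, 70, 0, 0, 0, 0, 0], [0, 110, 0, 0, 0, 0, 0], [0, 130, 0, 0, 0, 0, 0], [0, 130, 0, 0, 0, 0, 0]])

```text
time_s: 1.98
eef_pos: [553.4, -10.4, 80.8]
ee_rot: [0.529, 0.468, 0.531, -0.469]
force: [0.4, 0.3, 0.5]
grip_width: 0.5
```

```bash
python3 - <<'E'
from h import *
ims=[]
for n,(x,y) in(("scene",(215,100)),("side",(120,90))):
    p=viewer.capture(n)[:,:,::-1]; ims.append(cv2.resize(np.ascontiguousarray(p[y:y+210,x:x+280]),(560,420),interpolation=cv2.INTER_CUBIC)[:,:400 if n=="scene" else 400])
cv2.imwrite("pics/a.png",np.hstack(ims));s=ctrl.sense();print(s["time_s"],s["eef_pos"],s["force"])
E
```

```text
2.075 [554.68340809 -10.71812921  82.91222137] [ 0.77657024 -0.24739049  0.66246829]
```

View pics/a.png

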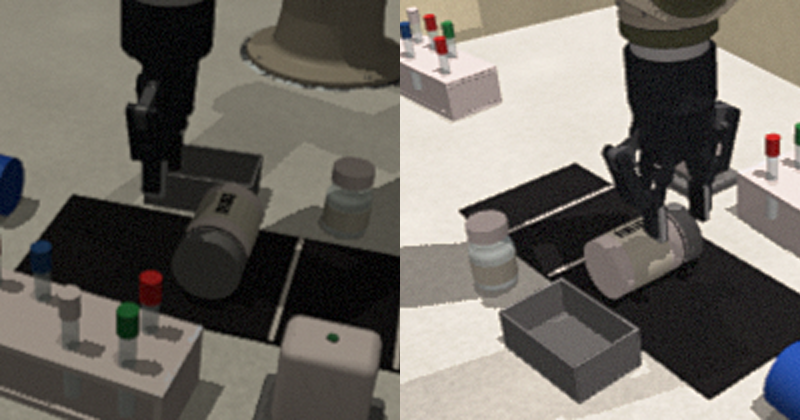

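```bash
python3 - <<'E'
from h import *
np.set_printoptions(precision=1,suppress=True)
T=np.array([555,-11,0]);u=np.array([.9925,.122,0]);v=np.array([-.122,.9925,0])
for z in(80,84,88,92):
    P=[T+u*28*s+[0,0,z] for s in(-1,1)]
    print(z,"side",proj("side",P).ravel(),"scene",proj("scene",P).ravel())
E
```

```text
80 side [247.5 211.1 270.9 199.4] scene [299.9 183.9 290.7 199.1]
84 side [247.4 209.2 270.9 197.6] scene [300.  182.  290.7 197.2]
88 side [247.3 207.3 270.8 195.8] scene [300.1 180.1 290.8 195.2]
92 side [247.1 205.4 270.8 193.9] scene [300.2 178.2 290.8 193.2]
```

Request:
carry_out(deltas=[[0, 18, 0, 0, 0, 0, 0], [0, 36, 0, 0, 0, 0, 0], [0, 36, 0, -4, 0, 0, 0], [0, 36, 0, -9, 0, 0, 0], [0, 36, 0, -14, 0, 0, 0]])

```text
time_s: 2.7
eef_pos: [553.1, 3.7, 47.2]
ee_rot: [0.53, 0.469, 0.529, -0.468]
force: [-0.5, -0.2, -0.1]
grip_width: 0.5
```

Request:
carry_out(deltas=[[0, 0, 0, -3, 0, 0, 0], [0, 0, 0, -6, 0, 0, 0], [0, 0, 0, -9, 0, 0, 0], [0, 0, 0, -13, 0, 0, 0], [0, 0, 0, -17, 0, 0, 0]])

```text
time_s: 3.32
eef_pos: [550.5, 20.4, 46.1]
ee_rot: [0.53, 0.469, 0.53, -0.469]
force: [-0.4, -0.1, 0.5]
grip_width: 0.496
```

Request:
carry_out(deltas=[[0, 0, 0, -5, 0, 0, 0], [0, 0, 0, -10, 0, 0, 0], [0, 0, 0, -15, 0, 0, 0], [0, 0, 0, -20, 0, 0, 0], [0, 0, 0, -25, 0, 0, 0]])

```text
time_s: 3.95
eef_pos: [547.5, 45.3, 46.2]
ee_rot: [0.53, 0.469, 0.53, -0.469]
force: [0.5, -0.2, -0.7]
grip_width: 0.497
```

```bash
python3 - <<'E'
from h import *
ims=[]
for n,(x,y) in(("scene",(215,100)),("side",(120,90))):
    p=viewer.capture(n)[:,:,::-1]; ims.append(cv2.resize(np.ascontiguousarray(p[y:y+210,x:x+280]),(560,420),interpolation=cv2.INTER_CUBIC)[:,:400 if n=="scene" else 400])
cv2.imwrite("pics/b.png",np.hstack(ims));s=ctrl.sense();print(s["time_s"],s["eef_pos"],s["force"])
E
```

```text
4.05 [547.34575048  45.47961775  46.12230962] [ 0.54505013 -0.16283923 -0.86399325]
```

View pics/b.png

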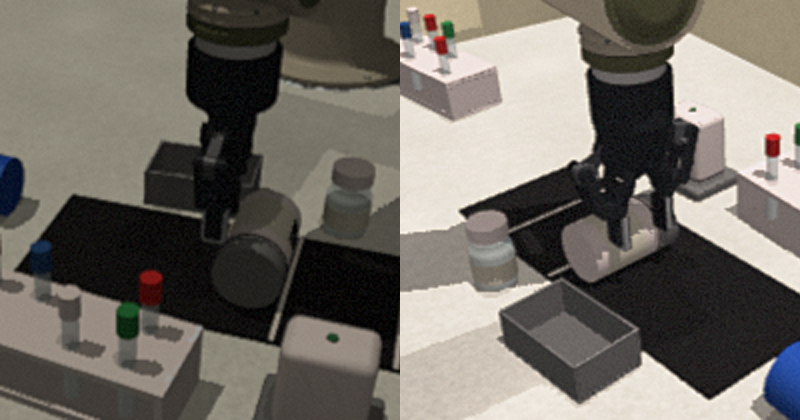

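The jar rolls squarely with about 81 mm to go, and the gap to the first line looks right. I continue at about 45 mm/s, then slow down.

Request:
carry_out(deltas=[[0, 0, 0, -4, 0, 0, 0], [0, 0, 0, -9, 0, 0, 0], [0, 0, 0, -15, 0, 0, 0], [0, 0, 0, -21, 0, 0, 0], [0, 0, 0, -27, 0, 0, 0]])

```text
time_s: 4.68
eef_pos: [544.1, 72.3, 46.1]
ee_rot: [0.53, 0.468, 0.53, -0.469]
force: [-0.3, -0.9, 0.5]
grip_width: 0.498
```

Request:
carry_out(deltas=[[0, 0, 0, -6, 0, 0, 0], [0, 0, 0, -12, 0, 0, 0], [0, 0, 0, -18, 0, 0, 0], [0, 0, 0, -24, 0, 0, 0], [0, 0, 0, -30, 0, 0, 0]])

```text
time_s: 5.3
eef_pos: [540.5, 101.9, 46.2]
ee_rot: [0.53, 0.469, 0.53, -0.469]
force: [0.1, -0.4, 0.9]
grip_width: 0.5
```

Request:
carry_out(deltas=[[0, 0, 0, -5, 0, 0, 0], [0, 0, 0, -10, 0, 0, 0], [0, 0, 0, -14, 0, 0, 0], [0, 0, 0, -17, 0, 0, 0], [0, 0, 0, -19, 0, 0, 0]])

```text
time_s: 5.92
eef_pos: [538.2, 120.6, 46.1]
ee_rot: [0.53, 0.469, 0.53, -0.469]
force: [0.4, 0.5, 0.2]
grip_width: 0.5
```

Request:
carry_out(deltas=[[0, 0, 0, 0, 0, 0, 0], [0, 0, 0, 0, 0, 0, 0], [0, 0, 0, 2, 0, 0, 0], [0, 0, 0, 10, 0, 0, 0], [0, 0, 0, 25, 0, 0, 0]])

```text
time_s: 6.55
eef_pos: [541.4, 94.9, 46.2]
ee_rot: [0.53, 0.468, 0.53, -0.468]
force: [0.2, 0.3, -1.0]
grip_width: 0.5
```

```bash
python3 - <<'E'
from h import *
ims=[]
for n,(x,y) in(("scene",(275,130)),("side",(120,120))):
    p=viewer.capture(n)[:,:,::-1]; ims.append(cv2.resize(np.ascontiguousarray(p[y:y+200,x:x+200]),(400,400),interpolation=cv2.INTER_CUBIC))
cv2.imwrite("pics/c.png",np.hstack(ims));s=ctrl.sense();print(s["time_s"],s["eef_pos"],s["force"])
E
```

```text
6.65 [541.60254254  93.85143466  46.19935911] [-0.2071556   0.06761472 -0.70003121]
```

View pics/c.png

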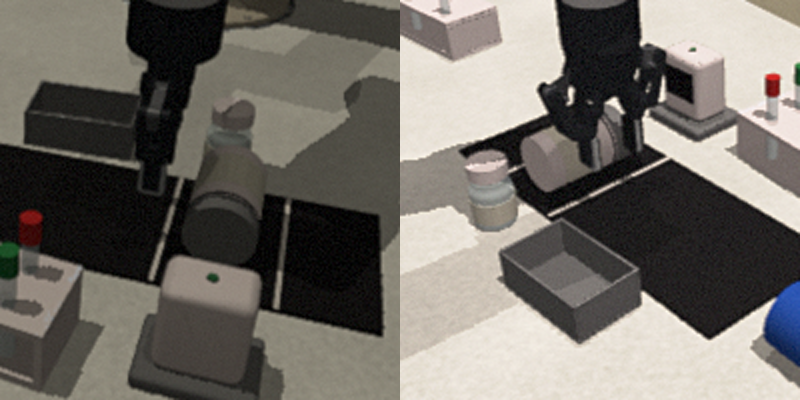

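Request:
carry_out(deltas=[[0, -20, 0, 15, 0, 0, 0], [0, -60, 0, 45, 0, 0, 0], [0, -100, 0, 80, 0, 0, 0], [0, -140, 0, 120, 0, 0, 0], [0, -150, 0, 160, 0, 0, 0]])

```text
time_s: 7.28
eef_pos: [561.6, -64.9, 199.1]
ee_rot: [0.531, 0.469, 0.528, -0.468]
force: [-0.1, -0.7, -0.4]
grip_width: 0.502
```

```bash
python3 - <<'E'
from h import *
np.set_printoptions(precision=1,suppress=True)
m=np.array([550.26,82.15,.1221]);ims=[]
guess=np.r_[tr(m,[(-6,80,0)])[0][:2],m[2]]
for n,(x,y) in(("scene",(315,160)),("side",(140,130))):
    p=viewer.capture(n)[:,:,::-1]; cv2.imwrite(f"pics/{n}9.png",p)
    im=cv2.resize(np.ascontiguousarray(p[y:y+130,x:x+130]),(390,390),interpolation=cv2.INTER_CUBIC)
    for Y in(30,130):
        q=((proj(n,tr(m,[(-80,Y,4),(80,Y,4)]))-[x,y])*3).astype(int).tolist(); cv2.line(im,q[0],q[1],(0,0,255),1)
    h=cv2.convexHull(((proj(n,tr(guess,CYL))-[x,y])*3).astype(np.int32)); cv2.polylines(im,[h],True,(0,255,0),1)
    print(n,bbox(n,guess)); ims.append(im)
cv2.imwrite("pics/d.png",np.hstack(ims));s=ctrl.sense();print(s["time_s"],s["eef_pos"])
E
```

```text
scene [368.  202.2 410.6 263.4]
side [179.5 170.5 235.  213.9]
7.375 [561.4 -66.8 197.5]
```

View pics/d.png

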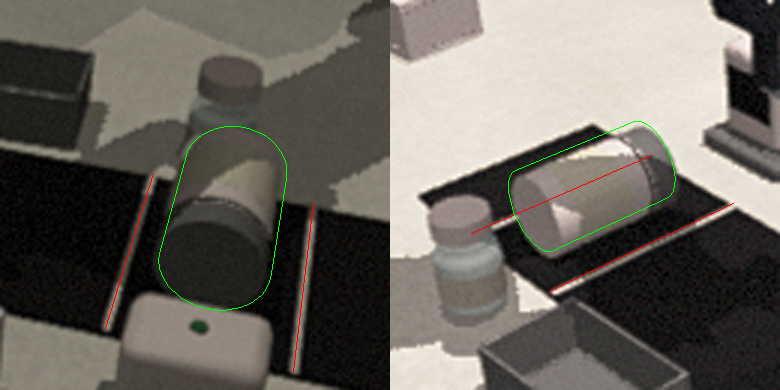

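Request:
carry_out(deltas=[[0, 0, 0, 0, 0, 0, 0], [0, 0, 0, 0, 0, 0, 0], [0, 0, 0, 0, 0, 0, 0], [0, 0, 0, 0, 0, 0, 0], [0, 0, 0, 0, 0, 0, 0]])

```text
time_s: 8.0
eef_pos: [560.8, -63.0, 196.1]
ee_rot: [0.53, 0.468, 0.53, -0.468]
force: [-0.4, -0.3, 0.6]
grip_width: 0.5
```

```bash
python3 - <<'E'
from h import *
from rig import order
g=lambda a:np.float32(cv2.cvtColor(np.ascontiguousarray(a),cv2.COLOR_BGR2GRAY))
ok=True
for n,(x,y,w,h) in(("scene",(360,195,60,60)),("side",(175,165,65,55))):
    p=viewer.capture(n)[:,:,::-1]; d=cv2.phaseCorrelate(g(cv2.imread(f"pics/{n}9.png")[y:y+h,x:x+w]),g(p[y:y+h,x:x+w])); print(n,"shift px",d); ok&=np.hypot(*d[0])<.2
b=[("scene0","scene9","tray",(285,165,35,40)),("scene0","scene9","rack",(170,205,150,110)),("side0","side9","small jar",(150,192,32,20)),("side0","side9","tray",(168,230,75,58)),("side0","side9","rack",(285,150,100,85))]
for a,c,k,(x,y,w,h) in b: print(k,a,cv2.phaseCorrelate(*[g(cv2.imread(f"pics/{f}.png")[y:y+h,x:x+w]) for f in(a,c)]))
print(ctrl.sense()["time_s"],ok)
if ok: print(order.finish_job())
E
```

```text
scene shift px ((0.012232122816957514, 0.05566557514976722), 0.989282657901446)
side shift px ((-0.016525294624209153, -0.17039634423080585), 1.000093964514909)
tray scene0 ((-0.22846899726400594, 0.5373060388452302), 0.6502968816914492)
rack scene0 ((0.04178885908487473, 0.027452115623098905), 0.8823583435482449)
small jar side0 ((-0.04201496863957033, 0.27597221833423546), 0.9040184453129768)
tray side0 ((0.577206268804197, 0.0013720857956123211), 0.8342003161112468)
rack side0 ((0.007192179142393229, -0.02645746492795098), 0.9155202749040392)
8.1 True
the job is handed in; nothing more can be done
None
```

I rolled the white jar about 115 mm along the mat with two half-open fingertips, roughly 12 mm above its axis. I slowed to a stop, backed off and lifted clear. The job was handed in at 8.1 s of the 35 s allowed; it reports no verdict.

**Jar position:** in the last pictures the jar lies about 80 mm along the mat's y axis, the middle of the bay. It is parallel to the lines, about 18 mm clear of each, and wholly on the mat. The scene view matched this outline almost exactly. The side view put the jar and the lines a pixel or two off, about 2 mm.

**At rest:** over the last 0.7 s the jar shifted less than 0.2 px in both views.

**Bystanders:** the rack and the small jar shifted less than 0.3 px. The tray reads about 0.6 px in both views. I put that down to the changed arm shadow, since the arm never came near it, but I did not check it further.

**Forces:** the wrist force read about 1–2 N throughout, which is mostly sensor noise.

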